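# Set the spice mill's sprung selector to coarse

## Robot

A 7-joint arm with a two-finger parallel gripper is mounted at the origin on the work surface. World frame = base frame: x ahead of the robot, y to its left, z up, the work surface at z = 0. Lengths are in m, angles in degrees, forces in N, time in s.
With the tool pointing down it reaches from about 0.425 to 1.025 m from the base axis. Payload 9.4 kg.
Tool frame: the origin (TCP) lies between the finger pads, 19 mm behind the fingertips; this is the grasp point; z points along the fingers, y is the line along which they close (so a half turn about z gives the same grasp; the last joint's range is limited). The gripper opens to 93 mm and grips with 3 to 60 N. Pads are 15 mm wide; open, the fingers measure 128 mm over their backs; the gripper's body (75 mm by 188 mm) begins 65 mm behind the grasp point.
Start: joints at [63.501, 34.337, -0.143, 91.639, 0.103, 54.024, -4.572], TCP at [0.273, -0.672, 0.237] pointing down, gripper open.
Joint ranges: [-147.43, 147.43], [-19.82, 112.94], [-74.19, 73.91], [6.32, 146.72], [-59.91, 239.91], [6.04, 106.73], [-150.56, 150.56]. Speed limits (degrees/s): [127.2, 127.2, 172.46, 172.46, 180, 180, 180].

## Interface

Orientations are given as a 3x3 rotation matrix whose columns are the frame's x, y, z axes.
In Python, from bench import env gives the robot as it stands.
- The arm moves only by the tool send_rows, never from a script. Its argument "deltas" is a list that holds one entry, the list of rows, each a list of 7 numbers: the shift along the world's x, y, z in units of 60 mm (1.0 is 60 mm), then the turn, a rotation vector about the world's x, y, z in units of 8 degrees (1.0 is 8 degrees), then the finger opening in mm, from 0 to 93. A call has 1 to 12 rows; each row is the pose to reach, as a shift and turn from the pose commanded when the call began; what a row does not reach only later rows make up. A row lasts 1/8 s, in which the tool goes at most 62.5 mm and 10.7 degrees, less where a joint would pass 70% of its speed; a pose out of reach is approached as far as the arm can. A call with a gripper value outside its range is refused whole. The fingers move at their own pace and stop on an object; "grip_force" is the grip in N (left out, the last holds). Time passes only in rows, so rows that repeat a pose let the fingers close. It gives the time, the measured TCP pose, the force, the opening and the grip force at its end, in the units of the state.
- env.get_obs(): the state, without advancing time (a new reading comes with each control period).
- env.capture(name): name is "scene" or "top" or "wrist"; returns a dict with "image" (480x640x3 uint8, blue, green, red), "fx", "fy", "cx", "cy" (pixels), "rvec" (rotation vector, rad) and "tvec" (3), from world to camera coordinates, as OpenCV has them. Camera axes: x right, y down, z forward; pixel columns grow to the right and rows downward; lengths in m; the calibration is good to about 2 mm. The wrist camera is an equidistant fisheye: a pixel r from the principal point sees the ray r / f radians off the axis. A picture is of the moment at which its call begins. There is no depth.
- env.job_done(): hands the job in; it is judged then, once.
The state is a dict: "clock": time; "joint_pos": joint angles; "joint_vel": joint speeds; "effort": joint torques, N m; "eef_pos": TCP position; "orientation": TCP orientation; "ft_force": force on the tool from outside, world axes, zero at the start; "wrist_torque": the same for the moment, N m; "width": finger opening in m; "grip_force": force on a finger pad.
Only numpy, scipy, OpenCV 4.12 (cv2) and the standard library are available. Lean on these libraries where they do the work, as an engineer would, in place of code of your own. Each camera call takes 0.05 s, during which the arm holds its last target. There are 200 camera calls.

## Task

Set the spice mill to coarse: pull its sprung selector knob up out of the middle pocket, turn it towards the large stud, feel for the hidden notch near that stud and let the knob drop fully home in it, then let go. Never wrench the knob against the notch walls or haul it against its top stop, and leave the two jars, the funnel and the spoons that stand beside the mill alone.

Things in the scene. Friction and masses are not known exactly. Their poses are not given: they have to be found in the camera images.
- mill: Stainless spice mill, fixed. Flat deck 90 mm above the shelf, 275 x 170 mm; a glass hopper with black cap (90 mm across, 54 mm above the deck) stands on it 140 mm behind the selector knob. Origin: on the shelf surface below the knob's axis; z up, -x points from the knob away from the hopper (the mill's front).
- selector: Black selector knob in a thin steel bezel on the deck: round skirt 92 mm across, its top 17 mm above the deck, carrying an upright grip bar 64 long, 16 thick, 34 mm tall. A thin steel line marks the pointer end. Origin: on the knob's axis, at deck level when home, rising with the knob; -x is the pointer direction (along the bar), z the axis, up. Turns up to 1.65 rad each way.
- knob_grip (a point): Point on the knob's axis inside the grip bar, 9 mm below its top: good TCP height for gripping across the bar; rises with the knob (132 mm above the shelf when home). The knob pulls straight up against a spring: 6 N home, 8 N fully up, plus 0.9 N weight. It clears the ring below at 9 mm; solid top stop at 15 mm.
- pointer_tip (a point): Outer end of the pointer line on the skirt's top, 44 mm from the axis. Under it, hidden by the skirt, an 8 mm wide nose on the knob, 36 mm from the axis, drops into gaps of the ring. More than 25 N between knob and mill (nose wrenched against a gap's wall, knob hauled on the top stop or pressed hard on the ring) damages it; at the nose that is 0.9 N m.
- ring_centre (a point): Centre of the mill's hidden fixed ring, on the knob's axis at deck level. The ring has a pocket around the mill's -x (0.07 rad of play each way; the knob starts home in it, within 0.06 rad of -x) and one narrow notch near each stud (0.045 rad of play each way). Let down on the ring the knob stands 9 mm high, slides with about 0.05 N m, and over a notch the spring drops it 9 mm.
- coarse_stud: Large black dome on the deck, 20 mm across, 8 mm tall: marks coarse. Fixed, 66 mm from the knob's axis, 1.12 rad to one side or the other of the mill's -x (it swaps with the fine stud between runs). Its notch is not in line with it but 0.11 to 0.25 rad past it or short of it, different each time and hidden: find it by feel or watch for the drop. Origin: centre of its underside.
- fine_stud: Small black dome on the deck, 8 mm across and 4 mm tall: marks fine. Fixed, 66 mm from the knob's axis, on the other side of the mill's -x from the coarse stud. Origin: centre of its underside.
- jar4: One of two like glass jars that stand beside the mill (on its -y side), free on the shelf: 68 mm across, 95 mm tall, black twist cap. Origin: centre of its underside. Leave alone.
- jar5: One of two like glass jars that stand beside the mill (on its -y side), free on the shelf: 68 mm across, 95 mm tall, black twist cap. Origin: centre of its underside. Leave alone.
- funnel: Orange funnel standing upside down beside the mill, loose: 90 mm across at the foot, 90 mm tall. Origin: centre of its foot. Leave alone.
- spoons: Flat fan of three stainless measuring spoons held by a spring clip, loose on the shelf beside the mill, about 135 x 100 x 12 mm. Origin: underside, mid-length. Leave alone.

How it is judged:
By the outcome, as a careful person would: the job done as asked, in the order asked, and still so for the second after the job is handed in, with the robot touching nothing.
It also fails if it takes over 48 s, if anything falls off the work surface, if the arm or the gripper's body presses on something with over 40 N, if the wrist force passes 120 N, or if a joint passes its speed limit or range.

## Working session

There is one attempt and no reset: what is moved stays moved. The work goes in short steps, Python scripts to look and compute and a tool call to move; the robot and the scene stay as the last step left them, time stands still between calls to the robot, and variables do not carry over. Pictures are saved under pics/ and viewed, at most 10 in all, crops included, and the job is handed in when it is done.

Besides the shell and the picture viewer there is one more tool, called in YAML: its name, and indented under it one key for each argument. send_rows: Moves the arm, as the interface text tells. Its arguments: {"type":"object","properties":{"deltas":{"type":"array"},"grip_force":{"type":"number"}},"required":["deltas"]}

```bash
mkdir -p pics; cat > h.py <<'E'
import numpy as np, cv2
from bench import env
def cap(n,save=None):
    c=env.capture(n)
    if save: cv2.imwrite('pics/'+save,c['image'])
    return c
def ray(c,u,v,fish=False):
    R=cv2.Rodrigues(np.array(c['rvec'],float))[0];t=np.array(c['tvec'],float).ravel()
    x=(u-c['cx'])/c['fx'];y=(v-c['cy'])/c['fy']
    if fish:
        r=np.hypot(x,y);s=np.sin(r)/r if r>1e-9 else 1;d=np.array([x*s,y*s,np.cos(r)])
    else: d=np.array([x,y,1.])
    d=R.T@d;return -R.T@t,d/np.linalg.norm(d)
def plane(c,u,v,z,fish=False):
    o,d=ray(c,u,v,fish);return o+d*(z-o[2])/d[2]
def tri(r):
    A=sum(np.eye(3)-np.outer(d,d) for o,d in r);b=sum((np.eye(3)-np.outer(d,d))@o for o,d in r)
    return np.linalg.solve(A,b)
E
python3 - <<'E'
from h import *
a=cap('top','top1.png');b=cap('scene','scene1.png');w=cap('wrist','wrist1.png')
o=env.get_obs();print(o)
for c in(a,b): print(ray(c,320,240))
E
```

```text
{'clock': 0.15, 'joint_pos': array([63.50027728, 34.37589592, -0.14416497, 91.67182654,  0.10400149,
       54.02481514, -4.57123313]), 'joint_vel': array([-0.01191324, -0.17125952, -0.0539357 , -0.11779643,  0.05970365,
       -0.04444139,  0.04597502]), 'effort': array([ 3.00636166e-03, -7.65583277e+01,  1.49907354e+00, -2.52561986e+01,
       -5.23341552e-02,  1.49481028e-02,  5.18069214e-05]), 'eef_pos': array([ 0.27265701, -0.67137861,  0.2367258 ]), 'orientation': array([[ 9.26471611e-01,  3.76364162e-01, -6.09405754e-04],
       [ 3.76364626e-01, -9.26470960e-01,  1.10817252e-03],
       [-1.47520313e-04, -1.25604915e-03, -9.99999200e-01]]), 'ft_force': array([-0.23880315, -0.22882595,  0.44631465]), 'wrist_torque': array([0.00619483, 0.05162018, 0.08597601]), 'grip_force': 0.0, 'width': 0.09321105245069179}
(array([0.42767111, 0.04139121, 0.98916527]), array([ 0.18642897,  0.01632433, -0.98233281]))
(array([1.15957856, 0.28997466, 0.69372424]), array([-0.67594407, -0.28105292, -0.68125536]))
```

View pics/top1.png

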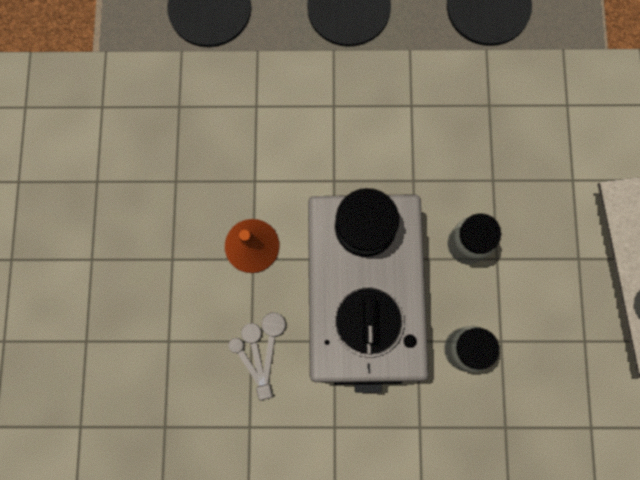

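View pics/scene1.png

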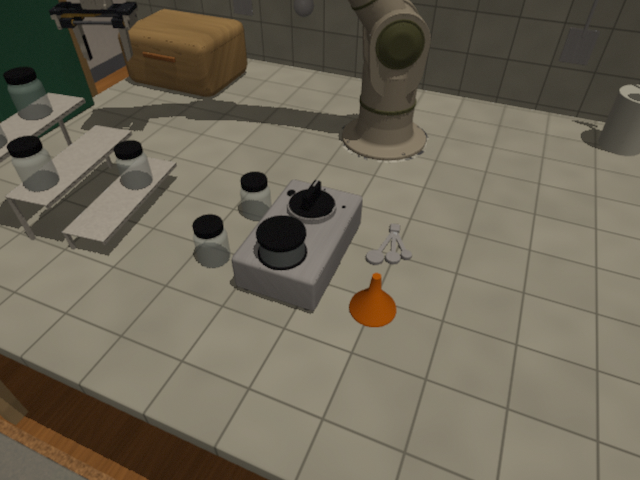

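The top view shows the knob near (369,321), the large stud at (410,341) on the −y side and the small stud at (327,342). The pointer runs towards −x. The scene view shows the knob at (311,205), the large stud at about (291,192) and the small stud at about (345,207).

```bash
python3 - <<'E'
from h import *
a=cap('top');b=cap('scene')
def blobs(c,box,th):
    x0,y0,x1,y1=box;g=cv2.cvtColor(c['image'],6)[y0:y1,x0:x1]
    m=(g<th).astype(np.uint8);n,l,s,ce=cv2.connectedComponentsWithStats(m)
    out=[]
    for i in range(1,n):
        if s[i,4]>3:
            w=(l==i)*np.clip(th+20-g.astype(float),0,None);yy,xx=np.mgrid[y0:y1,x0:x1]
            out.append((s[i,4],(w*xx).sum()/w.sum(),(w*yy).sum()/w.sum(),s[i,:4]+[x0,y0,0,0]))
    return out
A=blobs(a,(312,285,422,376),60);B=blobs(b,(280,175,355,222),50)
for n,c,L,in(('top',a,A),('scene',b,B)):
    for k in L: print(n,k[0],np.round(k[1:3],1),k[3],plane(c,k[1],k[2],.094).round(4),plane(c,k[1],k[2],.107).round(4))
# mill deck outline edges in top
g=cv2.cvtColor(a['image'],cv2.COLOR_BGR2GRAY)
big=cv2.resize(a['image'][180:400,290:450],None,fx=3.5,fy=2.7*1.296,interpolation=2)
s=cv2.resize(b['image'][170:240,270:370],None,fx=5.6,fy=5.6,interpolation=2)
cv2.imwrite('pics/z_scene.png',s);cv2.imwrite('pics/z_top.png',cv2.resize(a['image'][285:380,310:430],None,fx=6,fy=6,interpolation=2))
E
```

```text
top 3225 [368.7 319.8] [336 288  65  66] [ 0.481  -0.0138  0.094 ] [ 0.4802 -0.013   0.107 ]
top 123 [409.7 340.8] [404 335  12  12] [ 0.4512 -0.0719  0.094 ] [ 0.4509 -0.0702  0.107 ]
top 12 [326.5 342. ] [325 341   4   3] [0.4494 0.0467 0.094 ] [0.4491 0.0466 0.107 ]
scene 1115 [311.  202.1] [287 182  48  36] [ 0.4655 -0.0195  0.094 ] [ 0.4805 -0.0128  0.107 ]
scene 5 [343.2 206.6] [342 206   3   2] [0.4529 0.0471 0.094 ] [0.4682 0.0524 0.107 ]
scene 105 [288.2 218.9] [280 216  21   6] [ 0.5327 -0.0398  0.094 ] [ 0.5463 -0.0326  0.107 ]
```

View pics/z_top.png

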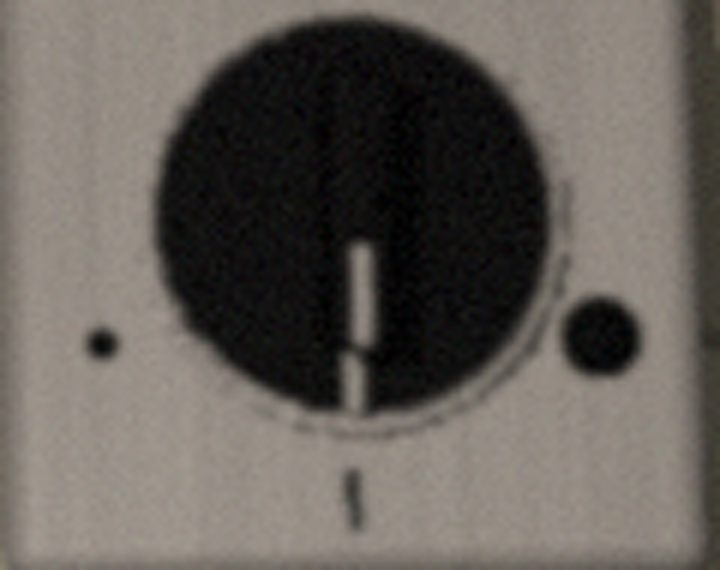

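View pics/z_scene.png

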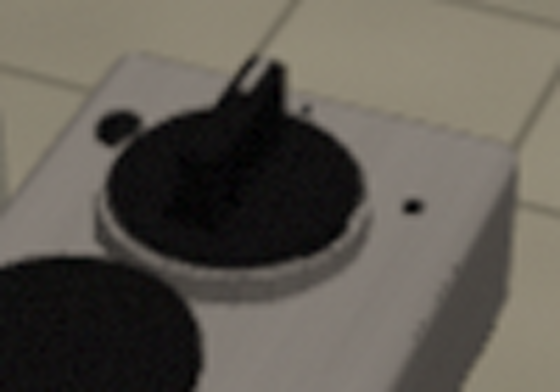

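The top crop shows the pointer line at crop (358,240)–(365,345) on the bar top, with the large stud at right (600,337). The scene crop shows the bar's pointer end at about (268,60), so it turns CCW (+z) towards coarse. I'm moving above the knob, then refining with the wrist camera.

send_rows:
  deltas:
    - [[0.3,0.95,0,0,0,-0.25,60],[0.6,1.9,0,0,0,-0.5,60],[0.9,2.85,0,0,0,-0.75,60],[1.2,3.8,0,0,0,-1.0,60],[1.5,4.75,0,0,0,-1.25,60],[1.8,5.7,0,0,0,-1.5,60],[2.1,6.65,0,0,0,-1.75,60],[2.4,7.6,0,0,0,-2.0,60],[2.7,8.55,0,0,0,-2.25,60],[3.0,9.5,0,0,0,-2.5,60],[3.3,10.4,0,0,0,-2.76,60],[3.43,11.0,0,0,0,-2.76,60]]

```text
clock: 1.75
eef_pos: [0.4794, -0.0088, 0.2376]
orientation: [[1.0, 0.002, 0.001], [0.002, -1.0, 0.001], [0.001, -0.001, -1.0]]
ft_force: [0.9, -0.8, -0.4]
width: 0.0601
grip_force: 0.0
```

```bash
python3 - <<'E'
from h import *
w=cap('wrist','wrist2.png');o=env.get_obs()
print(o['clock'],o['eef_pos'],o['orientation'].round(3),o['joint_pos'].round(1)); print(ray(w,w['cx'],w['cy'],True))
a=env.capture('top');b=env.capture('scene')
print('tip top tri',tri([ray(a,370.8,342.5),ray(b,317.9,180.7)]))
for p in((369.7,325),(370.8,342.5)):print(plane(a,*p,.141))
for p in((352/6+310,285+350/6),(353/6+310,285+68.3)):print(plane(a,*p,.107))
E
```

```text
1.8 [ 0.48024862 -0.00474258  0.23756454] [[ 1.     0.007  0.001]
 [ 0.007 -1.     0.002]
 [ 0.001 -0.002 -1.   ]] [ -5.3  17.7  -1.  123.    0.3  39.3 -96.1]
(array([ 0.55214107, -0.00903801,  0.38543059]), array([-2.60249890e-01, -3.69389521e-04, -9.65541226e-01]))
tip top tri [ 0.44740242 -0.01279031  0.13819851]
[ 0.47110675 -0.01221021  0.141     ]
[ 0.44762802 -0.01340426  0.141     ]
[ 0.44726956 -0.01259156  0.107     ]
[ 0.43347554 -0.01265807  0.107     ]
```

View pics/wrist2.png

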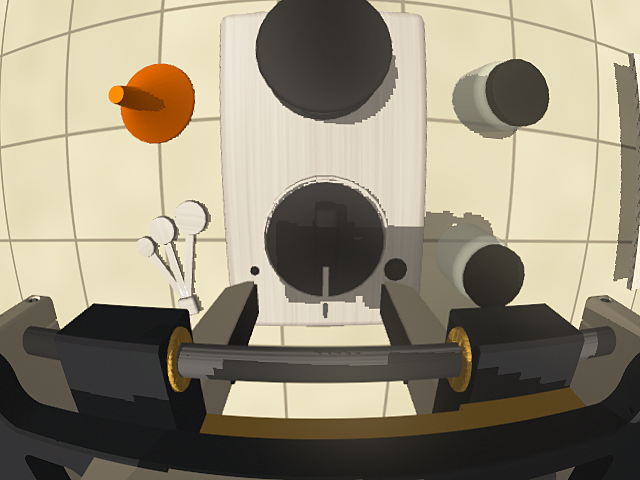

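The wrist view shows the knob skirt centred near (325,238), the studs at (255,270) and (396,269), and the pointer line along column 325. I'll let the arm settle and measure from here.

send_rows:
  deltas:
    - [[0,0,0,0,0,0,60],[0,0,0,0,0,0,60]]

```text
clock: 2.15
eef_pos: [0.4783, -0.0131, 0.2375]
orientation: [[1.0, -0.002, -0.0], [-0.002, -1.0, -0.0], [-0.0, 0.0, -1.0]]
ft_force: [1.0, -0.6, -0.4]
width: 0.0601
grip_force: 0.0
```

```bash
python3 - <<'E'
from h import *
w=cap('wrist');o=env.get_obs();print(o['eef_pos'],o['orientation'].round(4).tolist(),o['ft_force'])
g=cv2.cvtColor(w['image'],6)
def cen(x0,y0,x1,y1,th,inv=False):
    p=g[y0:y1,x0:x1].astype(float);m=(p>th) if inv else (p<th);yy,xx=np.nonzero(m);return xx.mean()+x0,yy.mean()+y0,m.sum()
c=cen(384,257,409,283,110);f=cen(247,263,263,278,120);print(c,f)
C=plane(w,*c[:2],.094,True);F=plane(w,*f[:2],.092,True)
d=F-C;d[2]=0;print(C,F,np.linalg.norm(d));yh=d/np.linalg.norm(d);xh=np.array([yh[1],-yh[0],0])
print('axis',(C+F)/2+xh*.066*np.cos(1.12),'yaw',np.degrees(np.arctan2(xh[1],xh[0])))
print('skirt edges row238',[ (k,g[238,k]) for k in list(range(258,272,2))+list(range(380,394,2))])
L=[]
for v in range(270,294,3):
    row=g[v,316:335].astype(float)-g[v,316:335].min();row[row<30]=0
    if row.sum()>0:u=(row*np.arange(316,335)).sum()/row.sum();L.append(plane(w,u,v,.107,True)[:2])
L=np.array(L);print(L.round(4)); v=L[-1]-L[0];print('bar deg',np.degrees(np.arctan(v[1]/v[0])))
for u in(266,386):print(plane(w,u,238,.107,True))
E
```

```text
[ 0.47839429 -0.01294756  0.23748197] [[1.0, -0.0017, -0.0], [-0.0017, -1.0, -0.0003], [-0.0, 0.0003, -1.0]] [ 0.28176179  0.22515592 -0.05397877]
(np.float64(391.93367346938777), np.float64(268.1709183673469), np.int64(392)) (np.float64(249.85454545454544), np.float64(269.0181818181818), np.int64(55))
[ 0.45183278 -0.07468598  0.094     ] [0.45049135 0.04476385 0.092     ] 0.11945735674292592
axis [ 0.4799153  -0.01463816  0.093     ] yaw 0.6434083461944589
skirt edges row238 [(258, np.uint8(195)), (260, np.uint8(71)), (262, np.uint8(53)), (264, np.uint8(54)), (266, np.uint8(56)), (268, np.uint8(55)), (270, np.uint8(56)), (380, np.uint8(106)), (382, np.uint8(120)), (384, np.uint8(117)), (386, np.uint8(115)), (388, np.uint8(114)), (390, np.uint8(119)), (392, np.uint8(118))]
[[ 0.455  -0.0139]
 [ 0.4525 -0.0139]
 [ 0.45   -0.0139]
 [ 0.4474 -0.0139]
 [ 0.4449 -0.0139]
 [ 0.4423 -0.0139]
 [ 0.4397 -0.0138]
 [ 0.4371 -0.0138]]
bar deg -0.43592304554310074
[0.48119143 0.02763915 0.107     ]
[ 0.48116326 -0.06584659  0.107     ]
```

send_rows:
  deltas:
    - [[0.02,0,-0.5,0,0,0,45],[0.02,0,-1.0,0,0,0,45],[0.02,0,-1.4,0,0,0,40],[0.02,0,-1.65,0,0,0,40],[0.02,0,-1.75,0,0,0,40],[0.02,0,-1.75,0,0,0,40]]
  grip_force: 5

```text
clock: 2.95
eef_pos: [0.4798, -0.0122, 0.1324]
orientation: [[1.0, -0.0, -0.0], [-0.0, -1.0, -0.0], [-0.0, 0.0, -1.0]]
ft_force: [-0.4, -0.7, 0.6]
width: 0.0402
grip_force: 0.0
```

```bash
python3 - <<'E'
from h import *
w=cap('wrist','wrist3.png');o=env.get_obs();print(o['eef_pos'],o['ft_force'])
cv2.imwrite('pics/w3.png',cv2.resize(w['image'][170:400,200:460],None,fx=2.3,fy=2.3))
E
```

```text
[ 0.47997669 -0.01203683  0.13274936] [ 0.03208567 -0.54039486  0.29700877]
```

View pics/w3.png

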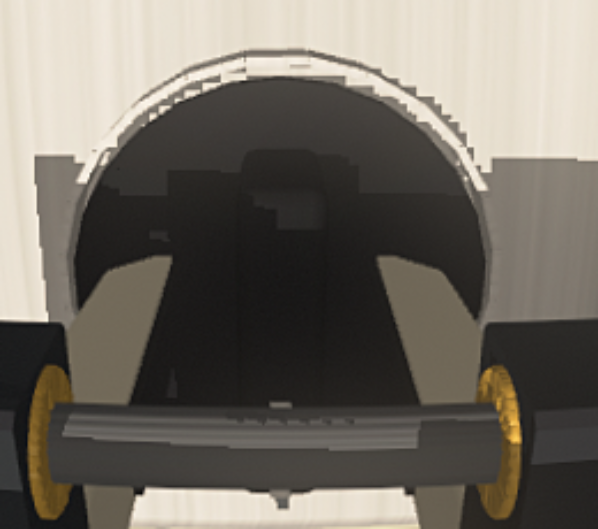

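The bar (crop centre 283) sits about 1.5 mm to the −y side of the finger mid-line (274). I'll shift the tool and close.

send_rows:
  deltas:
    - [[0,-0.025,0,0,0,0,25],[0,-0.025,0,0,0,0,20],[0,-0.025,0,0,0,0,10],[0,-0.025,0,0,0,0,10],[0,-0.025,0,0,0,0,10],[0,-0.025,0,0,0,0,10]]
  grip_force: 22

```text
clock: 3.75
eef_pos: [0.48, -0.0133, 0.1327]
orientation: [[1.0, 0.0, 0.0], [0.0, -1.0, -0.0], [0.0, 0.0, -1.0]]
ft_force: [-0.7, -1.7, 5.0]
width: 0.0159
grip_force: 22.0
```

```bash
python3 - <<'E'
from h import *
o=env.get_obs();print(o['clock'],o['eef_pos'],o['ft_force'],o['wrist_torque'],o['width'],o['grip_force'],np.degrees(np.arctan2(o['orientation'][1,0],o['orientation'][0,0])))
E
```

```text
3.75 [ 0.47998703 -0.01332676  0.13270958] [-0.72861059 -1.72264205  4.96683361] [-0.3151395   0.225646   -0.01285039] 0.015850834883559834 21.99775904417038 0.02248111210889959
```

send_rows:
  deltas:
    - [[0,0,0.05,0,0,0,10],[0,0,0.1,0,0,0,10],[0,0,0.15,0,0,0,10],[0,0,0.2,0,0,0,10],[0,0,0.2,0,0,0,10],[0,0,0.2,0,0,0,10]]

```text
clock: 4.5
eef_pos: [0.4799, -0.0133, 0.1444]
orientation: [[1.0, 0.0, 0.0], [0.0, -1.0, -0.0], [0.0, 0.0, -1.0]]
ft_force: [3.4, -2.8, -8.9]
width: 0.0162
grip_force: 22.0
```

```bash
python3 - <<'E'
from h import *
b=cap('scene')
cv2.imwrite('pics/s4.png',cv2.resize(b['image'][130:240,260:380],None,fx=5,fy=5,interpolation=2))
E
```

```text
(no output)
```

View pics/s4.png

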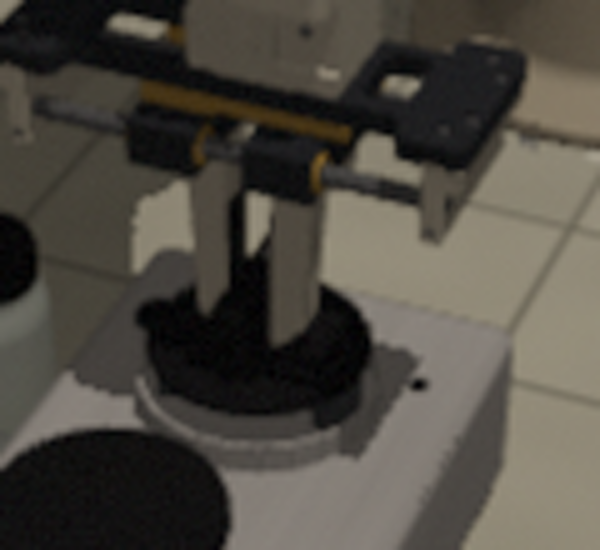

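The knob is up about 12 mm with a force of −8.9 N, which is the expected spring load with no stop contact. I'll turn CCW by 42° while it's aloft.

send_rows:
  deltas:
    - [[0,0,0,0,0,0.4,10],[0,0,0,0,0,1.0,10],[0,0,0,0,0,1.7,10],[0,0,0,0,0,2.4,10],[0,0,0,0,0,3.1,10],[0,0,0,0,0,3.8,10],[0,0,0,0,0,4.5,10],[0,0,0,0,0,5.0,10],[0,0,0,0,0,5.25,10],[0,0,0,0,0,5.25,10],[0,0,0,0,0,5.25,10]]

```text
clock: 5.92
eef_pos: [0.4797, -0.013, 0.1444]
orientation: [[0.743, 0.669, -0.0], [0.669, -0.743, 0.0], [-0.0, -0.0, -1.0]]
ft_force: [1.8, 0.5, -8.3]
width: 0.0163
grip_force: 22.0
```

```bash
cat > st.py <<'E'
from h import *
o=env.get_obs();print(o['clock'],o['eef_pos'].round(4),o['ft_force'].round(2),o['wrist_torque'].round(3),round(o['width']*1e3,2),o['grip_force'].__round__(1),np.degrees(np.arctan2(o['orientation'][1,0],o['orientation'][0,0])).round(2),o['joint_pos'][6].round(1))
E
python3 st.py
```

```text
5.925 [ 0.4797 -0.013   0.1444] [ 1.84  0.52 -8.28] [ 0.245 -0.545  0.062] 16.29 22.0 41.99 -66.8
```

send_rows:
  deltas:
    - [[0,0,-0.02,0,0,0,10],[0,0,-0.04,0,0,0,10],[0,0,-0.04,0,0,0,10]]

```text
clock: 6.3
eef_pos: [0.4797, -0.013, 0.1419]
orientation: [[0.743, 0.67, -0.0], [0.67, -0.743, 0.0], [-0.0, -0.0, -1.0]]
ft_force: [2.8, 1.1, -7.9]
width: 0.0159
grip_force: 22.0
```

```bash
python3 st.py
```

```text
6.3 [ 0.4797 -0.013   0.1419] [ 2.8   1.09 -7.92] [ 0.518 -0.507 -0.027] 15.88 22.0 42.03 -66.9
```

Still carried (−7.9 N), so it's just above the ring. Next I ease the grip to 4 N so the spring seats it on the ring, then slide on slowly.

send_rows:
  deltas:
    - [[0,0,0,0,0,0,10],[0,0,0,0,0,0,10],[0,0,0,0,0,0,10],[0,0,0,0,0,0.12,10],[0,0,0,0,0,0.25,10],[0,0,0,0,0,0.25,10]]
  grip_force: 4

```text
clock: 7.05
eef_pos: [0.4797, -0.0132, 0.1421]
orientation: [[0.719, 0.695, -0.0], [0.695, -0.719, 0.0], [-0.0, -0.0, -1.0]]
ft_force: [-0.6, 3.1, -3.1]
width: 0.0166
grip_force: 4.1
```

```bash
python3 st.py
```

```text
7.05 [ 0.4797 -0.0132  0.1421] [-0.57  3.12 -3.06] [ 0.766  0.148 -0.12 ] 16.63 4.1 44.04 -65.5
```

send_rows:
  deltas:
    - [[0,0,0,0,0,0.12,10],[0,0,0,0,0,0.25,10],[0,0,0,0,0,0.37,10],[0,0,0,0,0,0.5,10],[0,0,0,0,0,0.62,10],[0,0,0,0,0,0.62,10]]

```text
clock: 7.8
eef_pos: [0.48, -0.0129, 0.1421]
orientation: [[0.655, 0.755, 0.0], [0.755, -0.655, 0.0], [0.001, 0.0, -1.0]]
ft_force: [-0.4, 6.4, -2.2]
width: 0.0176
grip_force: 4.4
```

```bash
python3 st.py
```

```text
7.8 [ 0.48   -0.0129  0.1421] [-0.43  6.35 -2.21] [ 1.175 -0.032 -0.173] 17.56 4.4 49.04 -62.0
```

```bash
python3 - <<'E'
from h import *
w=cap('wrist');b=cap('scene')
A=cv2.resize(w['image'][150:400,180:480],(480,400));B=cv2.resize(b['image'][150:240,270:360],(320,320),interpolation=2)
o=np.zeros((400,800,3),np.uint8);o[:,:480]=A;o[:320,480:]=B;cv2.imwrite('pics/c5.png',o)
E
```

```text
(no output)
```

View pics/c5.png

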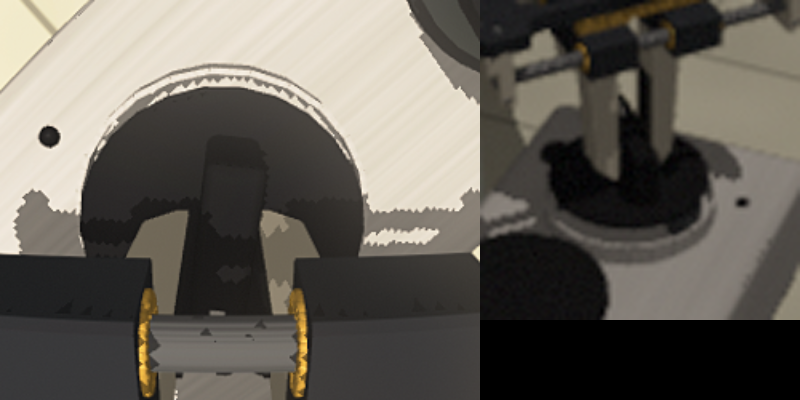

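The knob is still up on the ring, and the bar (wrist crop far end 236, near end 222) lags the fingers by about 6°, so 4 N only slips. I'll switch to small turned steps with a firmer grip, capped well under 0.9 N m, easing the grip after each so the knob can drop.

send_rows:
  deltas:
    - [[0,0,0,0,0,0,10],[0,0,0,0,0,0,10],[0,0,0,0,0,0,10]]
  grip_force: 15

```text
clock: 8.28
eef_pos: [0.48, -0.0129, 0.1421]
orientation: [[0.656, 0.755, 0.0], [0.755, -0.656, 0.0], [0.001, 0.0, -1.0]]
ft_force: [0.1, 5.9, -1.6]
width: 0.0169
grip_force: 14.3
```

```bash
python3 st.py
```

```text
8.275 [ 0.48   -0.0129  0.1421] [ 0.12  5.87 -1.63] [ 1.168  0.025 -0.13 ] 16.89 14.3 49.04 -62.0
```

send_rows:
  deltas:
    - [[0,0,0,0,0,0,10],[0,0,0,0,0,0,10]]
  grip_force: 3

```text
clock: 8.52
eef_pos: [0.48, -0.013, 0.1421]
orientation: [[0.656, 0.755, 0.0], [0.755, -0.656, 0.0], [0.0, 0.0, -1.0]]
ft_force: [-0.8, 5.4, -1.5]
width: 0.0176
grip_force: 3.2
```

```bash
python3 st.py
```

```text
8.525 [ 0.48   -0.013   0.1421] [-0.83  5.36 -1.49] [ 1.111  0.097 -0.058] 17.64 3.2 49.03 -62.0
```

send_rows:
  deltas:
    - [[0,0,0,0,0,0,10],[0,0,0,0,0,0,10],[0,0,0.015,0,0,0,10],[0,0,0.03,0,0,0,10],[0,0,0.03,0,0,0,10]]
  grip_force: 22

```text
clock: 9.15
eef_pos: [0.4797, -0.0131, 0.1436]
orientation: [[0.656, 0.755, -0.0], [0.755, -0.656, 0.0], [-0.0, -0.0, -1.0]]
ft_force: [-0.5, 5.4, -8.0]
width: 0.0159
grip_force: 21.8
```

```bash
python3 st.py
```

```text
9.15 [ 0.4797 -0.0131  0.1436] [-0.5   5.4  -7.99] [ 1.205 -0.183  0.027] 15.92 21.8 49.01 -61.9
```

send_rows:
  deltas:
    - [[0,0,0,0,0,0.18,10],[0,0,-0.02,0,0,0.18,10],[0,0,-0.035,0,0,0.18,10]]

```text
clock: 9.52
eef_pos: [0.4798, -0.013, 0.1419]
orientation: [[0.636, 0.772, 0.0], [0.772, -0.636, 0.0], [0.0, -0.0, -1.0]]
ft_force: [-1.8, 5.9, 5.7]
width: 0.016
grip_force: 21.8
```

send_rows:
  deltas:
    - [[0,0,0,0,0,0,10],[0,0,0,0,0,0,10],[0,0,0,0,0,0,10]]
  grip_force: 3

```text
clock: 9.9
eef_pos: [0.4797, -0.0131, 0.142]
orientation: [[0.636, 0.771, 0.0], [0.771, -0.636, -0.0], [-0.0, 0.0, -1.0]]
ft_force: [-1.4, 4.7, 0.4]
width: 0.0161
grip_force: 3.0
```

```bash
python3 st.py
```

```text
9.9 [ 0.4797 -0.0131  0.142 ] [-1.37  4.73  0.44] [ 1.164  0.304 -0.074] 16.09 3.0 50.48 -61.0
```

send_rows:
  deltas:
    - [[0,0,0,0,0,0,10],[0,0,0,0,0,0,10],[0,0,0.02,0,0,0,10],[0,0,0.02,0,0,0.25,10],[0,0,0.02,0,0,0.45,10],[0,0,0.005,0,0,0.45,10],[0,0,0.005,0,0,0.45,10]]
  grip_force: 22

```text
clock: 10.78
eef_pos: [0.4797, -0.013, 0.1421]
orientation: [[0.586, 0.81, -0.0], [0.81, -0.586, 0.0], [-0.0, -0.0, -1.0]]
ft_force: [-1.3, 5.6, -1.6]
width: 0.0156
grip_force: 22.0
```

send_rows:
  deltas:
    - [[0,0,0,0,0,0,10],[0,0,0,0,0,0,10],[0,0,0,0,0,0,10]]
  grip_force: 3

```text
clock: 11.15
eef_pos: [0.4797, -0.0131, 0.1422]
orientation: [[0.586, 0.81, -0.0], [0.81, -0.586, -0.0], [-0.0, -0.0, -1.0]]
ft_force: [-2.1, 4.7, -2.2]
width: 0.0158
grip_force: 3.0
```

```bash
python3 st.py
```

```text
11.15 [ 0.4797 -0.0131  0.1422] [-2.11  4.7  -2.18] [1.227 0.25  0.032] 15.81 3.0 54.13 -58.4
```

```bash
cat >> st.py <<'E'
w=cap('wrist');g=cv2.cvtColor(w['image'],6)
def edge(g): 
    r=[]
    for u in(300,310,320,330,340):
        c=g[170:235,u]; k=np.nonzero(c<75)[0]; r.append(170+int(k[0]) if len(k) else -1)
    return r
print(edge(g),g[186:222:2,320])
E
python3 st.py; python3 -c "
from h import *
g=cv2.cvtColor(cv2.imread('pics/wrist3.png'),6);print(g[186:222:2,320])"
```

```text
11.15 [ 0.4797 -0.0131  0.1422] [-2.11  4.7  -2.18] [1.227 0.25  0.032] 15.81 3.0 54.13 -58.4
[205, 204, 203, 204, 206] [229 176 139 225 251 117 172 230 215  68  68  67  66  65  64  62  61  60]
[227 227 228 104 145 236 232 228 221  55  70  70  69  66  66  65  64  63]
```

The skirt edge stays at row 203 in the hand frame, so it hasn't dropped. Next is 58°.

send_rows:
  deltas:
    - [[0,0,0,0,0,0,10],[0,0,0,0,0,0,10],[0,0,0.02,0,0,0,10],[0,0,0.02,0,0,0.25,10],[0,0,0.02,0,0,0.45,10],[0,0,0,0,0,0.45,10],[0,0,-0.005,0,0,0.45,10]]
  grip_force: 22

```text
clock: 12.08
eef_pos: [0.4797, -0.0131, 0.142]
orientation: [[0.534, 0.846, -0.0], [0.846, -0.534, -0.0], [-0.0, -0.0, -1.0]]
ft_force: [-1.7, 5.0, 2.5]
width: 0.0157
grip_force: 22.0
```

send_rows:
  deltas:
    - [[0,0,0,0,0,0,10],[0,0,0,0,0,0,10],[0,0,0,0,0,0,10]]
  grip_force: 3

```text
clock: 12.45
eef_pos: [0.4796, -0.0131, 0.142]
orientation: [[0.534, 0.846, -0.0], [0.846, -0.534, -0.0], [-0.0, 0.0, -1.0]]
ft_force: [-3.1, 5.1, 0.1]
width: 0.0163
grip_force: 3.0
```

```bash
python3 st.py
```

```text
12.45 [ 0.4796 -0.0131  0.142 ] [-3.1   5.12  0.06] [ 1.231  0.493 -0.017] 16.28 3.0 57.75 -55.8
[205, 204, 203, 204, 205] [222 199 120 242 238 121 226 222 205  69  68  66  66  64  63  62  61  60]
```

On the ring at 50.5, 54 and 58°, so the notch lies past the stud. I'll go to about 71°.

send_rows:
  deltas:
    - [[0,0,0,0,0,0,10],[0,0,0,0,0,0,10],[0,0,0.02,0,0,0,10],[0,0,0.02,0,0,0.5,10],[0,0,0.02,0,0,1.1,10],[0,0,0.02,0,0,1.6,10],[0,0,0.02,0,0,1.65,10],[0,0,0,0,0,1.65,10],[0,0,0,0,0,1.65,10]]
  grip_force: 22

```text
clock: 13.62
eef_pos: [0.4795, -0.0131, 0.1418]
orientation: [[0.326, 0.945, -0.0], [0.945, -0.326, -0.0], [-0.0, -0.0, -1.0]]
ft_force: [-2.9, 5.6, -0.3]
width: 0.0156
grip_force: 22.0
```

send_rows:
  deltas:
    - [[0,0,0,0,0,0,10],[0,0,0,0,0,0,10],[0,0,0,0,0,0,10]]
  grip_force: 3

```text
clock: 14.0
eef_pos: [0.4795, -0.0132, 0.1419]
orientation: [[0.327, 0.945, -0.0], [0.945, -0.327, -0.0], [-0.0, -0.0, -1.0]]
ft_force: [-2.5, 5.7, -1.1]
width: 0.0159
grip_force: 3.0
```

```bash
python3 st.py
```

```text
14.0 [ 0.4795 -0.0132  0.1419] [-2.46  5.7  -1.06] [1.191e+00 5.140e-01 1.000e-03] 15.91 3.0 70.94 -46.3
[205, 204, 203, 204, 205] [217 162 142 229 235 113 164 225 154  71  65  63  62  61  59  60  57  57]
```

Still on the ring. Next is 74.5°.

send_rows:
  deltas:
    - [[0,0,0,0,0,0,10],[0,0,0,0,0,0,10],[0,0,0.02,0,0,0,10],[0,0,0.02,0,0,0.25,10],[0,0,0.02,0,0,0.45,10],[0,0,0,0,0,0.45,10],[0,0,0,0,0,0.45,10]]
  grip_force: 22

```text
clock: 14.92
eef_pos: [0.4794, -0.0132, 0.1416]
orientation: [[0.266, 0.964, -0.001], [0.964, -0.266, -0.0], [-0.0, -0.001, -1.0]]
ft_force: [-0.5, 6.0, -3.0]
width: 0.0159
grip_force: 22.0
```

send_rows:
  deltas:
    - [[0,0,0,0,0,0,10],[0,0,0,0,0,0,10],[0,0,0,0,0,0,10]]
  grip_force: 3

```text
clock: 15.3
eef_pos: [0.4794, -0.0135, 0.1417]
orientation: [[0.268, 0.963, -0.001], [0.963, -0.268, -0.0], [-0.001, -0.001, -1.0]]
ft_force: [-3.3, 3.5, -3.1]
width: 0.016
grip_force: 3.0
```

```bash
python3 st.py
```

```text
15.3 [ 0.4794 -0.0135  0.1417] [-3.28  3.53 -3.15] [0.706 0.624 0.006] 15.96 3.0 74.44 -43.7
[204, 203, 202, 203, 204] [218 153 154 221 229 115 107 209  52  66  65  63  61  61  60  58  58  56]
```

```bash
python3 - <<'E'
from h import *
w=cap('wrist');b=cap('scene')
A=cv2.resize(w['image'][150:400,180:480],(480,400));B=cv2.resize(b['image'][150:240,270:360],(320,320),interpolation=2)
o=np.zeros((400,800,3),np.uint8);o[:,:480]=A;o[:320,480:]=B;cv2.imwrite('pics/c6.png',o)
E
```

```text
(no output)
```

View pics/c6.png

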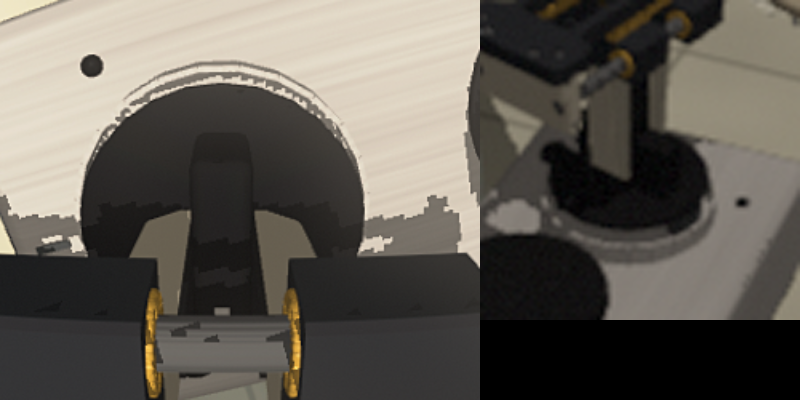

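The skirt spans crop columns 82–363, the same as before, so the knob is still on the ring. Next is about 78°.

send_rows:
  deltas:
    - [[0,0,0,0,0,0,10],[0,0,0,0,0,0,10],[0,0,0.02,0,0,0,10],[0,0,0.02,0,0,0.25,10],[0,0,0.02,0,0,0.45,10],[0,0,0,0,0,0.45,10],[0,0,0,0,0,0.45,10]]
  grip_force: 22

```text
clock: 16.32
eef_pos: [0.4795, -0.0134, 0.1415]
orientation: [[0.208, 0.978, -0.001], [0.978, -0.208, -0.0], [-0.0, -0.001, -1.0]]
ft_force: [-3.7, 2.2, -6.9]
width: 0.0163
grip_force: 22.0
```

send_rows:
  deltas:
    - [[0,0,0,0,0,0,10],[0,0,0,0,0,0,10],[0,0,0,0,0,0,10]]
  grip_force: 3

```text
clock: 16.7
eef_pos: [0.4796, -0.0133, 0.1418]
orientation: [[0.208, 0.978, -0.0], [0.978, -0.208, -0.0], [-0.0, -0.0, -1.0]]
ft_force: [-5.3, -0.3, -5.3]
width: 0.0161
grip_force: 3.0
```

```bash
cat >> st.py <<'E'
for v in(265,275): # lateral skirt edges
    r=g[v].astype(int);print(v,[u for u in range(215,430) if abs(r[u+1]-r[u-1])>50])
E
python3 st.py
```

```text
16.7 [ 0.4796 -0.0133  0.1418] [-5.31 -0.31 -5.34] [0.201 1.152 0.043] 16.14 3.0 78.02 -41.1
[202, 201, 200, 201, 203] [214 170 121 229 229 109 205  60  65  64  63  61  61  60  58  57  56  56]
265 [230, 231, 232, 405, 406]
275 [229, 230, 231, 406, 407, 408]
```

The hand carries 5 N at only 3 N grip, so pad friction is high and may be holding the knob. I'll open the fingers slightly to let it fall freely.

send_rows:
  deltas:
    - [[0,0,0,0,0,0,20],[0,0,0,0,0,0,20],[0,0,0,0,0,0,20]]

```text
clock: 17.12
eef_pos: [0.4812, -0.013, 0.1423]
orientation: [[0.208, 0.978, 0.003], [0.978, -0.208, 0.0], [0.001, 0.003, -1.0]]
ft_force: [-0.4, 0.6, 0.4]
width: 0.0201
grip_force: 0.0
```

```bash
python3 st.py
```

```text
17.125 [ 0.4812 -0.013   0.1423] [-0.36  0.59  0.39] [-0.004 -0.082 -0.042] 20.09 0.0 78.02 -41.1
[203, 202, 202, 203, 205] [213 220 123 160 227 152 161 153  55  63  65  63  60  60  59  57  56  57]
265 [228, 229, 402, 403]
275 [227, 228, 403, 404]
```

```bash
cat > kn.py <<'E'
from h import *
def low(im):
    g=cv2.cvtColor(im,6).astype(float);r=[]
    for u in range(304,322,3):
        c=g[195:228,u-1:u+2].mean(1);k=np.nonzero(c>60)[0];r.append(195+int(k[0]) if len(k) else -1)
    return r
print('home',low(cv2.imread('pics/scene1.png')),'now',low(cap('scene')['image']))
E
python3 kn.py; python3 - <<'E'
import cv2,numpy as np
# raised reference, from c6 scene crop (scale 320/90)
g=cv2.cvtColor(cv2.imread('pics/c6.png'),6)[:320,480:]
print('c6',[150+(160+int(np.nonzero(g[160:,int((u-270)*3.556)]>60)[0][0]))/3.556 for u in range(304,322,3)])
E
```

```text
home [217, 218, 218, 218, 218, 217] now [195, 195, 195, 218, 218, 217]
c6 [194.99437570303712, 194.99437570303712, 194.99437570303712, 215.80427446569178, 215.5230596175478, 214.96062992125985]
```

The scene camera shows the skirt's lower edge back at the home rows (218), where it was 215.5 on the ring, so the knob dropped. I'll open, back straight up and verify.

send_rows:
  deltas:
    - [[0,0,0,0,0,0,40],[0,0,0,0,0,0,50],[0,0,0,0,0,0,50],[0,0,0.4,0,0,0,50],[0,0,1.0,0,0,0,50],[-0.3,0,1.8,0,0,0,50],[-0.3,0,2.4,0,0,0,50],[-0.3,0,2.4,0,0,0,50]]

```text
clock: 18.23
eef_pos: [0.4629, -0.0131, 0.2881]
orientation: [[0.208, 0.978, 0.005], [0.978, -0.208, -0.001], [0.0, 0.005, -1.0]]
ft_force: [0.2, -0.9, 0.6]
width: 0.0499
grip_force: 0.0
```

```bash
python3 kn.py; python3 - <<'E'
from h import *
w=cap('wrist');b=cap('scene');a=cap('top');print(env.get_obs()['clock'],env.get_obs()['ft_force'])
A=cv2.resize(w['image'][100:340,180:480],(480,384));B=cv2.resize(b['image'][170:240,270:370],(320,224),interpolation=2);C=cv2.resize(a['image'][270:385,300:440],(320,263))
o=np.zeros((490,800,3),np.uint8);o[:384,:480]=A;o[:224,480:]=B;o[225:488,480:]=C;cv2.imwrite('pics/c7.png',o)
E
```

```text
home [217, 218, 218, 218, 218, 217] now [217, 218, 218, 218, 218, 217]
18.425 [-0.28143443 -0.11006999  0.03525229]
```

View pics/c7.png

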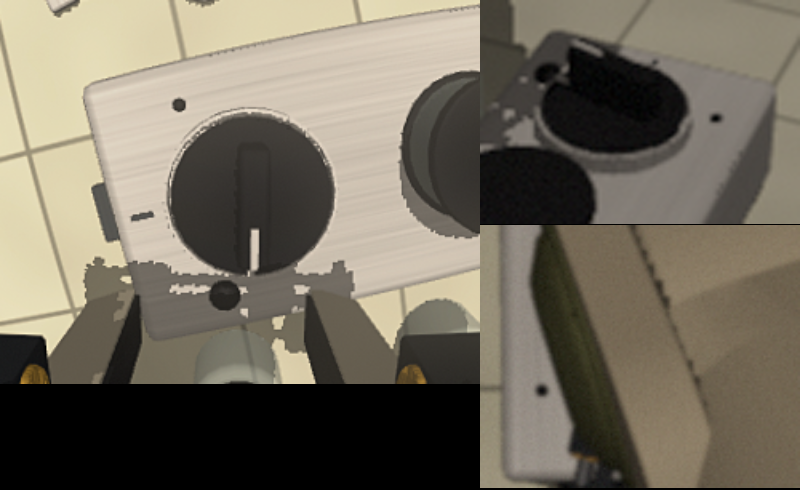

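The wrist crop shows the knob seated in its bezel, with the pointer line at (254,230–270) just past the large stud at (225,296). The skirt edge in the scene view matches the home rows in every column, and the gripper is clear.

```bash
python3 -c "
from bench import env
print(env.job_done())"
```

```text
the job is handed in; nothing more can be done
None
```

The selector is set to coarse: the knob dropped fully home in the notch just past the large stud, the gripper let go and backed clear, and the job was handed in at about 18.5 s (no verdict returned).

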